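# Load a balloon weight against the chute's stop

## Task

Load the balloon-weight dispenser: without lifting the round grey weight, push it across the loading shelf into line with the chute, then push it down the slope, on past the little sprung click, until it rests firmly against the steel stop. Go by feel: the stop's stiff shoe should just budge, by a few millimetres, and never be driven to the end of its 16 mm travel. Do not lean on the dispenser or shift the stop with the gripper itself, leave the square weight and the pink dish where they are, and finish with the weight resting against the stop and the gripper away.

Things in the scene. Friction and masses are not known exactly. Their poses are not given: they have to be found in the camera images.
- dispenser: fixed light-wood chute stand. x points downhill (level), y to the left looking downhill, z up; origin on the table under point lip. Level landing at z = 92, x = -75 to 0, open at its rear; a wall with inner face y = +24 (22 high) runs along landing and slope. Pressing the gripper on the dispenser, stop included, with over 5 N spoils the run
- lip (a point): where the level landing turns into the slope, on the chute's centre line, on the floor (z = 92). From here the floor drops at 0.30 rad (17 deg) for 215 along the slope between side walls 20 high, inner faces y = +-24 (48 clear); the -y wall is flared at the mouth (clear to about y = -34 at the lip)
- shelf (a point): on the loading shelf, the landing's widening to the -y side (dispenser x = -37.5, y = -80, z = 92). The shelf runs from y = -134 to the channel, open at its -y end and rear; along its front edge (x = 0 to 6, y = -134 to -40) stands a rail 12 high
- click_nose (a point): tip of the sprung click: a round steel nose, 12 across, poking 6 out of the +y wall, 55 down the slope from the lip. It resists the weight by about 1 to 3 N, gives way sideways and springs back behind it. It is not the stop
- slope_end (a point): lower end of the slope's floor, on the centre line, 215 from the lip. The steel stop is clamped across the chute above it: a shoe plate 42 wide, 10 thick, up to 32 above the floor; behind it a bridge 36 above the floor. The shoe's uphill face is 105 to 160 down the slope from the lip; its place is not reported: find it by touch or sight
- shoe (a joint): travel of the stop's shoe along the slope, 0 to 0.016 m: 0 = untouched, grows downhill. Held by friction: it does not move below about 7 N, then slides and stays where it is left (no spring). Right when between 0.001 and 0.010 m
- weight: round grey plastic balloon weight, loose, disc 44 across and 26 high with a stub 12 across and 6 high on top, about 0.08 to 0.17 kg; starts flat on the loading shelf. Origin: centre of its underside, z along its axis. It does not slide on the slope by itself: friction holds it (it takes up to about 2 N to push)
- square_weight: bystander: square balloon weight, 44 x 44 x 26, loose on the table beside the chute, on its loading-shelf side; origin: centre of underside
- dish: bystander: pink ceramic bowl, 100 across, 30 high, on the table below the chute's lower end; origin: centre of underside
Not all that is in view belongs to the job. What is shaped like the weight but green or red is not meant.

How it is judged (in metres and radians):
On the way:
1. the weight has been pushed across the landing into line with the chute (y of weight in the frame of dispenser above -0.006 m and x of weight in the frame of dispenser below 0.03 m), for 0.1 s.
At the end, for the whole second after the job is handed in: the weight lies flat on the slope (tilted 0.22 to 0.38 rad) between the side walls (within 5 mm of the centre line), past the click (70 to 155 mm beyond the lip, measured level), at rest, with the stop's shoe pushed by it 1 to 10 mm along its travel (value of joint shoe between 0.001 and 0.01 m and x of weight in the frame of dispenser between 0.07 and 0.155 m and y of weight in the frame of dispenser between -0.005 and 0.005 m and angle between weight's own z axis and vertical between 0.22 and 0.38 rad and linear speed of weight below 0.01 m/s); the robot touches nothing.
It fails at once if the weight is lifted (more than 12 mm above the landing)  (z of weight in the frame of dispenser above 0.104 m).
It fails at once if the weight falls off the dispenser (z of weight in the frame of dispenser below 0.02 m).
It fails at once if the stop's shoe is driven towards its end, beyond 12 mm (value of joint shoe above 0.012 m).
It fails at once if the gripper presses on the dispenser or its stop with more than 5 N (contact force between the fingers and dispenser above 5 N).
It fails at once if the square weight or the dish is moved by more than 15 mm (distance of any of square_weight, dish from where it was at the start of the episode above 0.015 m).
It also fails if it takes over 51 s, if anything falls off the work surface, if the arm or the gripper's body presses on something with over 40 N, if the wrist force passes 120 N, or if a joint passes its speed limit or range.

## Robot

A 6-joint arm with a two-finger parallel gripper is mounted at the origin on the work surface. World frame = base frame: x ahead of the robot, y to its left, z up, the work surface at z = 0. Lengths are in m, angles in degrees, forces in N, time in s.
With the tool pointing down it reaches from about 0.375 to 0.9 m from the base axis. Payload 3.1 kg.
Tool frame: the origin (TCP) lies where the fingers leave the gripper's body, on its centre line; the fingertips stand 70 mm ahead of it and the grasp point (between the pads) lies 51 mm ahead of it; z points along the fingers, y is the line along which they close (so a half turn about z gives the same grasp; the last joint's range is limited). The gripper opens to 87 mm and grips with 3 to 60 N. Pads are 19 mm wide; open, the fingers measure 117 mm over their backs; the gripper's body (75 mm by 190 mm) begins 51 mm behind the grasp point.
Start: joints at [-81.274, 30.224, 82.088, -0, 67.689, -10.227], TCP at [0.203, -0.591, 0.292] pointing down, gripper open.
Joint ranges: [-176.69, 176.69], [-43.24, 126.21], [12.49, 139.97], [-82, 262], [0, 151.66], [-163.58, 163.58]. Speed limits (degrees/s): [159.86, 159.86, 180, 180, 180, 180].

## Interface

Orientations are given as a 3x3 rotation matrix whose columns are the frame's x, y, z axes.
In Python, from rig import readout, capture, calibration, bot, look_for gives the robot as it stands. The module is installed in compiled form; this text tells all that it offers.
- The arm moves only by the shell command python3 -m pendant 'ROWS'. ROWS is JSON, a list of rows, each a list of 7 numbers: the shift along the tool's x, y, z normalised to -1 to 1, where 1 is 200 mm, then the turn, a rotation vector about the tool's x, y, z normalised to -1 to 1, where 1 is 180 degrees, then the closure, from -1 (fully open) to 1 (shut). In form: [[dx, dy, dz, ax, ay, az, grip], ...]. A call has 1 to 8 rows; each row is the pose to reach, as a shift and turn from the pose commanded when the call began, along the tool's axes at that moment, turning the shorter way round; what a row does not reach only later rows make up. A row lasts 1/10 s, in which the tool goes at most 50 mm and 8.59 degrees, less where a joint would pass 70% of its speed; a pose out of reach is approached as far as the arm can. A call with a number of a shift or a turn outside -1 to 1 is refused whole. A call with a gripper value outside its range is refused whole. The fingers move at their own pace and stop on an object; the grip force is fixed at half the most. Time passes only in rows, so rows that repeat a pose let the fingers close. It gives the time, the measured TCP pose, the force, the opening and the grip force at its end, in the units of the state.
- readout.read_state(): the state, without advancing time (a new reading comes with each control period).
- capture(name): name is "scene" or "top" or "wrist"; returns (picture, depth): 400x640x3 uint8, red, green, blue; 400x640 float32, m along the optical axis (not along the pixel's ray), 0 where there is no reading.
- calibration(name): a dict with "mtx" (3x3 intrinsics, pixels), "k1" (the pictures are not rectified: a ray, as slopes to the right and down, at radius r is drawn at 1 + k1 r^2 times it, then the intrinsics apply), "T" (4x4, takes a point from camera to world coordinates); the wrist camera has in their place "mount" (4x4, takes a point from camera to tool coordinates, whose origin is the TCP and whose axes are the flange's). Camera axes: x right, y down, z forward; pixel columns grow to the right and rows downward; lengths in m; the calibration is good to about 2 mm. A picture is of the moment at which its call begins: read the wrist's pose just before it. calibration takes no time and is no camera call.
- bot.hand_in(): hands the job in; it is judged then, once.
Trained networks look in the newest picture that a camera, given by its name, has taken for a name from the list of things; names that differ only in an ending like _2 or _b are one class to them, and where a whole thing is asked for, a point or a joint stands for the part that bears it (a point fixed in the world has none). Each returns a list of dicts, best first, with "conf" (0 to 1); they miss things now and then, are a little off and sometimes report something else, mostly with a low value. They report only what shows in the picture. A call takes as long as a camera call. They do not tell look-alikes from the thing itself.
- look_for(thing, camera): "extent" ([left, top, right, bottom] in pixels, round what is visible of it).
The state is a dict: "time_s": time; "joint_positions": joint angles; "qvel": joint speeds; "tau": joint torques, N m; "position": TCP position; "tcp_rot": TCP orientation; "force": force on the tool from outside, world axes, zero at the start; "moment": the same for the moment, N m; "opening": opening from 0.0 (shut) to 1.0 (fully open); "grasp_force": force on a finger pad.
Only numpy, scipy, OpenCV 4.12 (cv2) and the standard library are available. Lean on these libraries where they do the work, as an engineer would, in place of code of your own. Each camera call takes 0.05 s, during which the arm holds its last target. There are 200 camera calls.

## Working session

There is one attempt and no reset: what is moved stays moved. The work goes in short steps, Python scripts to look and compute and a shell command to move; the robot and the scene stay as the last step left them, time stands still between calls to the robot, and variables do not carry over. Pictures are saved under pics/ and viewed, at most 10 in all, crops included, and the job is handed in when it is done.

```bash
mkdir -p pics; python3 - <<'E'
from rig import readout, capture, calibration, bot, look_for
import cv2,numpy as np
s=readout.read_state(); print(s)
for c in ["scene","top"]:
    p,d=capture(c); cv2.imwrite(f"pics/{c}0.png",p[:,:,::-1]); np.save(f"pics/{c}0.npy",d)
    k=calibration(c); print(c,k)
    for t in ["weight","dispenser","square_weight","dish"]: print(t,[(np.round(r["extent"]),round(r["conf"],2)) for r in look_for(t,c)][:3])
print(calibration("wrist"))
E
```

```text
{'time_s': 0.0, 'joint_positions': array([-8.12729854e+01,  3.02766503e+01,  8.21578736e+01, -9.27297568e-04,
        6.76877700e+01, -1.02288899e+01]), 'qvel': array([ 0.13154246, -0.09175447, -0.05412508,  0.05105909, -0.02921438,
        0.10482681]), 'tau': array([-2.66900643e-04, -4.40039098e+01, -1.76590419e+01,  6.32768590e-02,
        5.80664689e-02, -1.61919024e-04]), 'position': array([ 0.20294197, -0.59050798,  0.29128804]), 'tcp_rot': array([[ 9.45766917e-01,  3.24845846e-01, -3.38649674e-04],
       [ 3.24845818e-01, -9.45764639e-01,  2.10744668e-03],
       [ 3.64312414e-04, -2.10316228e-03, -9.99997722e-01]]), 'force': array([ 0.15335699,  0.4639752 , -0.35771687]), 'moment': array([-0.02437129,  0.01368181,  0.01144231]), 'grasp_force': 0.0, 'opening': 1.0039382265434909}
scene {'mtx': array([[388.26046669,   0.        , 322.73865495],
       [  0.        , 388.26046669, 206.99328198],
       [  0.        ,   0.        ,   1.        ]]), 'k1': -0.01717845770650053, 'T': array([[ 0.14444852,  0.62314983, -0.76864746,  1.13103715],
       [ 0.98926634, -0.10826394,  0.0
[... 1048 characters left out ...]
256.]), 0.7)]
square_weight [(array([331., 222., 356., 249.]), 0.83)]
dish [(array([404., 180., 452., 230.]), 0.83), (array([354., 183., 375., 207.]), 0.19)]
{'mtx': array([[285.13188566,   0.        , 322.02244787],
       [  0.        , 285.13188566, 202.61561869],
       [  0.        ,   0.        ,   1.        ]]), 'k1': -0.023464565370070283, 'mount': array([[-1.49838561e-03, -9.65622324e-01, -2.59944766e-01,
         7.14905777e-02],
       [ 9.99997759e-01, -1.83572901e-03,  1.05498820e-03,
         2.98860076e-04],
       [-1.49590831e-03, -2.59942603e-01,  9.65622911e-01,
        -9.34749824e-02],
       [ 0.00000000e+00,  0.00000000e+00,  0.00000000e+00,
         1.00000000e+00]])}
```

```bash
python3 - <<'E'
import cv2
a=cv2.imread("pics/top0.png")[130:310,190:470]; cv2.imwrite("pics/top0c.png",cv2.resize(a,None,fx=2.8,fy=2.8,interpolation=cv2.INTER_CUBIC))
a=cv2.imread("pics/scene0.png")[130:280,160:450]; cv2.imwrite("pics/scene0c.png",cv2.resize(a,None,fx=2.7,fy=2.7,interpolation=cv2.INTER_CUBIC))
E
```

```text
(no output)
```

View pics/top0c.png

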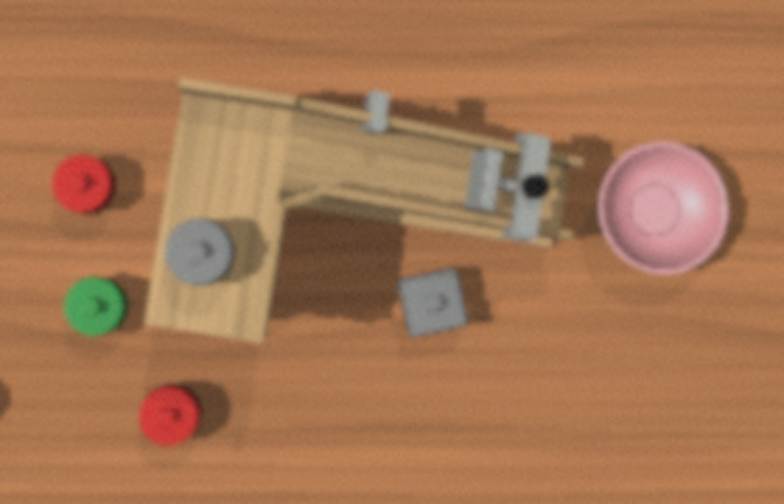

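View pics/scene0c.png

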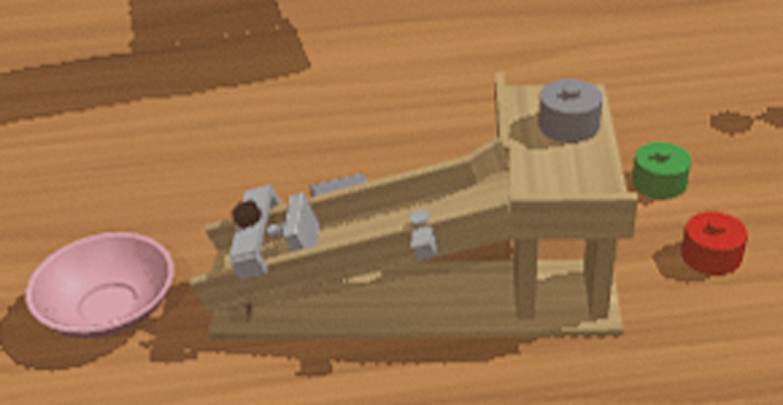

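The top crop shows the grey weight at (200,251) on the shelf. The chute runs to the right (world −y), the shoe is at about (485,180) with the bridge behind it, the square weight is at (433,302) and the click is on the top wall at (377,112).

```bash
cat > h.py <<'E'
import numpy as np,cv2
from rig import *
def cloud(c,d,T=None):
    k=calibration(c); T=k["T"] if T is None else T@k["mount"]
    v,u=np.indices(d.shape); uv=np.stack([u,v],-1).reshape(-1,1,2).astype(float)
    n=cv2.undistortPoints(uv,k["mtx"],np.array([k["k1"],0,0,0.]))[:,0]
    P=np.c_[n,np.ones(len(n))]*d.reshape(-1,1)
    return (P@T[:3,:3].T+T[:3,3]).reshape(d.shape+(3,))
E
python3 - <<'E'
from h import *
from scipy.optimize import least_squares
d=np.load("pics/top0.npy"); W=cloud("top",d); im=cv2.imread("pics/top0.png")
k=calibration("top")
lm=[((147,325),(-75,-134,92)),((262,342),(6,-134,104)),((183,80),(-75,30,114))]
for (u,v),q in lm: print(q,W[int(round(130+v/2.8)),int(round(190+u/2.8))])
# landing pts
reg=np.zeros(d.shape,bool); reg[150:260,235:420]=1
m=reg&(abs(W[...,2]-.092)<.005); print("landing",m.sum(),np.median(W[m][:,2]))
P=W[m][:,:2]; r=cv2.minAreaRect((P*1000).astype(np.float32)); print(r, cv2.boxPoints(r))
m=reg&(abs(W[...,2]-.118)<.005); 
reg2=np.zeros(d.shape,bool); reg2[205:235,245:280]=1
m2=m&reg2; print("weight top",m2.sum(),W[m2].mean(0),cv2.minEnclosingCircle((W[m2][:,:2]*1000).astype(np.float32)))
# pose fit by reprojection
T=np.linalg.inv(k["T"])
def proj(Pw):
    X=T[:3,:3]@Pw+T[:3,3]; n=X[:2]/X[2]; n=n*(1+k["k1"]*(n@n)); return k["mtx"][:2,:2]@n+k["mtx"][:2,2]
c3,s3=np.cos(.3),np.sin(.3)
def sl(s,y,h): return (s*c3*1000+h*s3,y,92-s*1000*s3+h*c3)
lm+=[((580,158),sl(.215,30,20)),((552,245),sl(.215,-30,20)),((284,207),(0,-36,104))]
def f(p):
    R=np.array([[np.cos(p[2]),-np.sin(p[2]),0],[np.sin(p[2]),np.cos(p[2]),0],[0,0,1]])
    return np.concatenate([proj(R@(np.array(q)/1000)+[p[0],p[1],0])-[190+(u+.5)/2.8-.5,130+(v+.5)/2.8-.5] for (u,v),q in lm])
s=least_squares(f,[.5,.05,-1.6],loss="soft_l1"); print(s.x,f(s.x).round(1))
E
```

```text
(-75, -134, 92) [0.4885248  0.10943476 0.00153181]
(6, -134, 104) [ 0.47600496  0.02089911 -0.00132277]
(-75, 30, 114) [0.653183   0.06821104 0.11294818]
landing 3264 0.09169875587047405
((568.09619140625, -37.897857666015625), (167.7410125732422, 265.2032775878906), 0.7894842028617859) [[ 482.40656   93.53557]
 [ 486.06073 -171.64253]
 [ 653.7858  -169.33128]
 [ 650.13165   95.84682]]
weight top 409 [0.54177738 0.0561019  0.11772841] ((541.8567504882812, 56.73122787475586), 21.511035919189453)
[ 6.13246997e-01 -4.25132321e-04 -1.72754439e+00] [-0.8  0.1  0.3  1.4 -0.5 -0.1  1.7  1.1  7.4 -0.9 -2.1 -3.3]
```

```bash
cat >> h.py <<'E'
def todisp(W,p):
    c,s=np.cos(p[2]),np.sin(p[2]); d=W-np.array([p[0],p[1],0])
    return np.stack([c*d[...,0]+s*d[...,1],-s*d[...,0]+c*d[...,1],d[...,2]],-1)
def toworld(q,p):
    c,s=np.cos(p[2]),np.sin(p[2]); return np.array([p[0]+c*q[0]-s*q[1],p[1]+s*q[0]+c*q[1],q[2]])
E
python3 - <<'E'
from h import *
d=np.load("pics/top0.npy"); W=cloud("top",d)
p=[.6132,-.0004,-1.7275]; D=todisp(W,p)*1000
x,y,z=D[...,0],D[...,1],D[...,2]
L=(abs(z-92)<4)&(x>-90)&(x<10)&(y>-150)&(y<26)
print("rear x by y:",[(y0,x[L&(abs(y-y0)<8)].min().round(1)) for y0 in range(-125,20,16)])
print("-y end by x:",[(x0,y[L&(abs(x-x0)<6)].min().round(1)) for x0 in range(-70,0,12)])
fl=92-x*np.tan(.3); h=(z-fl)*np.cos(.3)
for x0 in range(-70,210,14):
    b=abs(x-x0)<7; hh=np.where(x<0,z-92,h)
    w=b&(hh>14)&(hh<27)&(abs(y)<45); a=y[w&(y>0)]; c=y[w&(y<0)]
    f=b&(abs(hh)<4)&(abs(y)<30); g=y[f]
    print(x0, "wall+",(a.min().round(1),a.max().round(1)) if a.size else None,"wall-",(c.min().round(1),c.max().round(1)) if c.size else None,"floor",(g.min().round(1),g.max().round(1),hh[f].mean().round(1)) if g.size else None)
m=(abs(z-118)<4)&(x>-90)&(y<-30)&(x<0); (c,r)=cv2.minEnclosingCircle(D[m][:,:2].astype(np.float32)); print("weight",c,r,D[m].mean(0))
m=(h>28)&(h<37)&(abs(y)<24)&(x>60)&(x<190); s=x*np.cos(.3)-(z-92)*np.sin(.3)
print("shoe/bridge s hist",np.histogram(s[m],bins=np.arange(80,200,4)))
m=(h>10)&(h<80)&(abs(y)<60)&(x>60)&(x<230); print("max h",h[m].max(), s[m][h[m].argmax()])
E
```

```text
rear x by y: [(-125, np.float64(-75.0)), (-109, np.float64(-74.9)), (-93, np.float64(-75.6)), (-77, np.float64(-75.4)), (-61, np.float64(-75.1)), (-45, np.float64(-74.9)), (-29, np.float64(-75.6)), (-13, np.float64(-75.4)), (3, np.float64(-75.5)), (19, np.float64(-75.6))]
-y end by x: [(-70, np.float64(-132.9)), (-58, np.float64(-132.5)), (-46, np.float64(-132.6)), (-34, np.float64(-132.3)), (-22, np.float64(-132.7)), (-10, np.float64(-132.3))]
-70 wall+ (np.float64(25.8), np.float64(31.5)) wall- None floor (np.float64(-29.9), np.float64(26.2), np.float64(-0.1))
-56 wall+ (np.float64(25.4), np.float64(31.4)) wall- None floor (np.float64(-29.6), np.float64(26.0), np.float64(-0.3))
-42 wall+ (np.float64(25.3), np.float64(31.2)) wall- None floor (np.float64(-29.5), np.float64(25.9), np.float64(-0.2))
-28 wall+ (np.float64(25.5), np.float64(31.3)) wall- None floor (np.float64(-29.8), np.float64(26.2), np.float64(-0.2))
-14 wall+ (np.float64(25.5), np.float64(31.2)) wall- None floor (np.float64(-29.9), np.float64(25.9), np.float64(-0.1))
0 wall+ (np.float64(25.6), np.float64(31.3)) wall- 
[... 1986 characters left out ...]
(-21.7)) floor (np.float64(-18.2), np.float64(26.4), np.float64(-0.6))
196 wall+ (np.float64(26.5), np.float64(32.6)) wall- (np.float64(-27.8), np.float64(-21.6)) floor (np.float64(-27.6), np.float64(26.7), np.float64(-0.5))
weight (-45.29713821411133, -79.38517761230469) 21.511014938354492 [-44.73040622 -79.35887414 117.67961519]
shoe/bridge s hist (array([ 0,  0,  0,  0,  0,  0,  0,  0,  0,  0,  0,  0,  0, 43, 40, 27,  0,
        0,  0, 51, 29, 28, 22, 28,  3,  0,  0,  0,  0]), array([ 80,  84,  88,  92,  96, 100, 104, 108, 112, 116, 120, 124, 128,
       132, 136, 140, 144, 148, 152, 156, 160, 164, 168, 172, 176, 180,
       184, 188, 192, 196]))
max h 47.67405221307842 164.43162054804802
```

```bash
cat >> h.py <<'E'
from scipy.spatial.transform import Rotation as Ro
p=[.6147,-.0006,-1.7250]
def go(q,Rd):
    """q: desired fingertip point in dispenser frame (m), Rd: tool axes (columns) in dispenser frame"""
    s=readout.read_state(); Rz=Ro.from_euler('z',p[2]).as_matrix(); Rt=Rz@np.array(Rd,float)
    tcp=toworld(np.array(q),p)-.070*Rt[:,2]
    R=s["tcp_rot"]; d=R.T@(tcp-s["position"]); a=Ro.from_matrix(R.T@Rt).as_rotvec()
    tipd=todisp(s["position"]+.07*R[:,2],p)
    print("t",s["time_s"],"F disp",(Rz.T@s["force"]).round(2),"open",round(s["opening"],3),"tip now",(tipd*1000).round(1))
    print("row shift",(d/.2).round(4),"turn",(a/np.pi).round(4))
A=np.array([[0,1,0],[1,0,0],[0,0,-1.]])      # shelf push: tool x=dy, y=dx
c,s_=np.cos(.3),np.sin(.3)
B=np.array([[-1,0,0],[0,1,0],[0,0,-1.]])    # vertical, tool x=-dx
S=np.array([[-c,0,-s_],[0,1,0],[s_,0,-c]]) # tilted normal to slope
E
python3 -c "
from h import *
go([-.045,-.138,.16],A)"
```

```text
t 0.5 F disp [-0.34  0.13  0.02] open 1.002 tip now [ 646.7 -316.1  222.2]
row shift [ 2.4002 -2.6443  0.3114] turn [-0.      0.      0.1544]
```

```bash
python3 -m pendant '[[0.2,-0.22,0,0,0,0,0.45],[0.4,-0.44,0,0,0,0,0.45],[0.6,-0.66,0,0,0,0,0.45],[0.8,-0.88,0,0,0,0,0.45],[0.8,-0.88,0,0,0,0,0.45]]'; python3 -m pendant '[[0.2,-0.22,0,0,0,0,0.45],[0.4,-0.44,0,0,0,0,0.45],[0.6,-0.66,0,0,0,0,0.45],[0.8,-0.88,0,0,0,0,0.45],[0.8,-0.88,0,0,0,0,0.45],[0.8,-0.88,0,0,0,0,0.45]]'; python3 -m pendant '[[0.2,-0.22,0,0,0,0.04,0.45],[0.4,-0.44,0,0,0,0.08,0.45],[0.6,-0.66,0,0,0,0.12,0.45],[0.8,-0.88,0,0,0,0.154,0.45],[0.8,-0.88,0,0,0,0.154,0.45],[0.8,-0.88,0,0,0,0.154,0.45]]'; python3 -c "
from h import *
go([-.045,-.138,.12],A)"
```

```text
time_s: 1.0
position: [0.2976, -0.3697, 0.2923]
tcp_rot: [[0.946, 0.325, -0.0], [0.325, -0.946, 0.001], [0.0, -0.001, -1.0]]
force: [0.8, -0.6, -1.2]
opening: 0.631
grasp_force: 0.0
time_s: 1.6
position: [0.3918, -0.1501, 0.2924]
tcp_rot: [[0.944, 0.331, -0.0], [0.331, -0.944, 0.002], [0.0, -0.002, -1.0]]
force: [-1.5, 0.7, 0.4]
opening: 0.28
grasp_force: 0.0
time_s: 2.2
position: [0.4872, 0.0668, 0.2926]
tcp_rot: [[0.989, -0.149, 0.003], [-0.149, -0.989, 0.001], [0.002, -0.001, -1.0]]
force: [-0.5, -0.2, -0.2]
opening: 0.276
grasp_force: 0.0
t 2.2 F disp [ 0.23 -0.44 -0.17] open 0.276 tip now [ -47.1 -136.1  222.6]
row shift [-0.0098  0.0108  0.5129] turn [-0.0003 -0.0008  0.0014]
```

```bash
python3 -m pendant '[[-0.01,0.01,0.2,0,0,0,0.45],[-0.01,0.01,0.4,0,0,0,0.45],[-0.01,0.01,0.55,0,0,0,0.45],[-0.01,0.01,0.613,0,0,0,0.45],[-0.01,0.01,0.613,0,0,0,0.45]]'; python3 -m pendant '[[0.05,0,0,0,0,0,0.45],[0.1,0,0,0,0,0,0.45],[0.15,0,0,0,0,0,0.45],[0.2,0,0,0,0,0,0.45],[0.25,0,0,0,0,0,0.45],[0.3,0,0,0,0,0,0.45],[0.3,0,0,0,0,0,0.45]]'; python3 - <<'E'
from h import *
go([-.045,-.030,.10],A)
s=readout.read_state(); T=np.eye(4);T[:3,:3]=s["tcp_rot"];T[:3,3]=s["position"]
im,d=capture("wrist"); cv2.imwrite("pics/w1.png",im[:,:,::-1])
D=todisp(cloud("wrist",d,T),p)*1000
m=(abs(D[...,2]-118)<4)&(abs(D[...,0]+45)<60)&(D[...,1]<20)&(D[...,1]>-90)
if m.any(): print(m.sum(),D[m].mean(0),cv2.minEnclosingCircle(D[m][:,:2].astype(np.float32)))
E
```

```text
time_s: 2.7
position: [0.4822, 0.0614, 0.1678]
tcp_rot: [[0.988, -0.153, -0.005], [-0.153, -0.988, 0.0], [-0.005, 0.001, -1.0]]
force: [0.6, 0.6, 0.1]
opening: 0.273
grasp_force: 0.0
time_s: 3.4
position: [0.5448, 0.053, 0.1699]
tcp_rot: [[0.988, -0.153, 0.004], [-0.153, -0.988, -0.0], [0.004, -0.0, -1.0]]
force: [0.8, -0.1, 1.6]
opening: 0.28
grasp_force: 0.0
t 3.4 F disp [-0.    0.81  1.57] open 0.28 tip now [-42.2 -77.   99.9]
row shift [ 0.2364 -0.0136  0.0005] turn [-0.     -0.0011  0.0003]
4820 [-41.8994279  -46.96376335 118.83573201] ((-41.874427795410156, -51.660831451416016), 26.125856399536133)
```

View pics/w1.png

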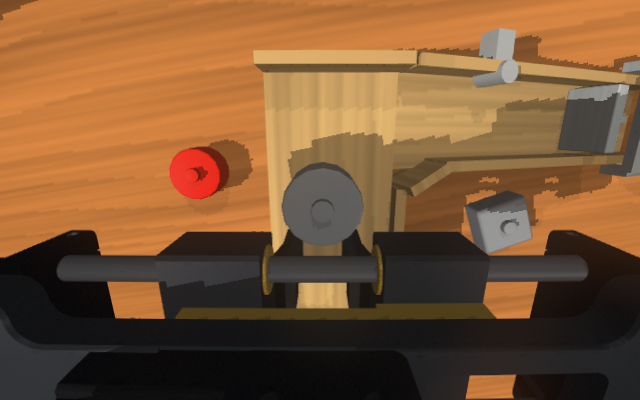

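The wrist view shows the weight at (322,205), sitting centred in the finger cradle at about y = −48 mm. The chute mouth and shoe are to the right.

```bash
python3 -m pendant '[[0.05,0,0,0,0,0,0.45],[0.1,0,0,0,0,0,0.45],[0.15,0,0,0,0,0,0.45],[0.19,0,0,0,0,0,0.45],[0.22,0,0,0,0,0,0.45],[0.24,0,0,0,0,0,0.45],[0.24,0,0,0,0,0,0.45],[0.24,0,0,0,0,0,0.45]]'; python3 - <<'E'
from h import *
go([-.085,-.06,.15],A)
s=readout.read_state(); T=np.eye(4);T[:3,:3]=s["tcp_rot"];T[:3,3]=s["position"]
im,d=capture("wrist"); D=todisp(cloud("wrist",d,T),p)*1000
m=(abs(D[...,2]-118)<3)&(abs(D[...,0]+42)<40)&(D[...,1]<23)&(D[...,1]>-40)
print(m.sum(),np.percentile(D[m],[1,99],axis=0).round(1))
m=(abs(D[...,2]-124)<2.5)&(abs(D[...,0]+42)<10)&(D[...,1]<15)&(D[...,1]>-15); print("stub",m.sum(),D[m].mean(0))
m=(abs(D[...,2]-114)<3)&(abs(D[...,0]+42)<40)&(D[...,1]>15)&(D[...,1]<40); print("wall",np.percentile(D[m],[2,98],axis=0).round(1))
E
```

```text
time_s: 4.25
position: [0.5899, 0.0461, 0.1696]
tcp_rot: [[0.988, -0.152, 0.0], [-0.152, -0.988, -0.0], [0.0, 0.0, -1.0]]
force: [0.3, -0.7, -0.4]
opening: 0.274
grasp_force: 0.0
t 4.25 F disp [ 0.65  0.42 -0.39] open 0.274 tip now [-42.3 -31.7  99.6]
row shift [-0.1414 -0.2136 -0.2519] turn [ 0.     -0.      0.0004]
4781 [[-62.1 -22.1 116.1]
 [-21.8  19.  120.4]]
stub 425 [-41.88476337  -1.21324296 124.76929187]
wall [[-73.3  18.9 111.6]
 [ -3.6  30.  116.3]]
```

```bash
python3 -m pendant '[[-0.08,0,0,0,0,0,0.45],[-0.15,0,0,0,0,0,0.45],[-0.15,0,-0.2,0,0,0,0.45],[-0.15,0,-0.4,0,0,0,1],[-0.15,0,-0.4,0,0,0,1]]'; python3 -m pendant '[[0,0,0,0,0,-0.045,1],[0,0,0,0,0,-0.09,1],[0,0,0,0,0,-0.135,1],[0,0,0,0,0,-0.18,1],[0,0,0,0,0,-0.225,1],[0,0,0,0,0,-0.27,1],[0,0,0,0,0,-0.315,1],[0,0,0,0,0,-0.36,1]]'; python3 -c "
from h import *
go([-.088,-.0005,.17],B)"
```

```text
time_s: 4.8
position: [0.5632, 0.0505, 0.255]
tcp_rot: [[0.988, -0.152, 0.012], [-0.152, -0.988, -0.001], [0.012, -0.001, -1.0]]
force: [-0.1, 0.1, 0.2]
opening: 0.168
grasp_force: 0.0
time_s: 5.6
position: [0.5597, 0.0507, 0.249]
tcp_rot: [[0.554, 0.833, -0.001], [0.833, -0.554, 0.0], [-0.0, -0.001, -1.0]]
force: [-0.5, -1.0, -0.1]
opening: 0.007
grasp_force: 0.0
t 5.6 F disp [ 1.07 -0.3  -0.08] open 0.007 tip now [-42.3 -62.3 179. ]
row shift [0.337  0.1841 0.0448] turn [-3.000e-04  1.000e-04 -1.378e-01]
```

```bash
python3 -m pendant '[[0.1,0.06,0,0,0,-0.045,1],[0.2,0.12,0,0,0,-0.09,1],[0.3,0.17,0,0,0,-0.138,1],[0.337,0.184,0,0,0,-0.138,1],[0.337,0.184,0,0,0,-0.138,1],[0.337,0.184,0,0,0,-0.138,1]]'; python3 - <<'E'
from h import *
go([-.088,-.0005,.100],B)
s=readout.read_state(); T=np.eye(4);T[:3,:3]=s["tcp_rot"];T[:3,3]=s["position"]
im,d=capture("wrist"); cv2.imwrite("pics/w2.png",im[:,:,::-1])
c,dt=capture("top"); Dt=todisp(cloud("top",dt),p)*1000
m=(abs(Dt[...,2]-118)<4)&(abs(Dt[...,0]+42)<40)&(Dt[...,1]<23)&(Dt[...,1]>-40); print(m.sum(),np.percentile(Dt[m],[1,99],axis=0).round(1) if m.any() else 0)
E
```

```text
time_s: 6.2
position: [0.6273, 0.0858, 0.249]
tcp_rot: [[0.16, 0.987, -0.002], [0.987, -0.16, -0.0], [-0.001, -0.002, -1.0]]
force: [0.3, -0.3, -0.4]
opening: 0.006
grasp_force: 0.0
t 6.2 F disp [ 0.23  0.35 -0.36] open 0.006 tip now [-87.3  -1.  179. ]
row shift [0.0036 0.0027 0.3952] turn [-0.0007  0.0002 -0.0022]
386 [[-62.2 -22.2 115.1]
 [-24.1  18.5 120.4]]
```

View pics/w2.png

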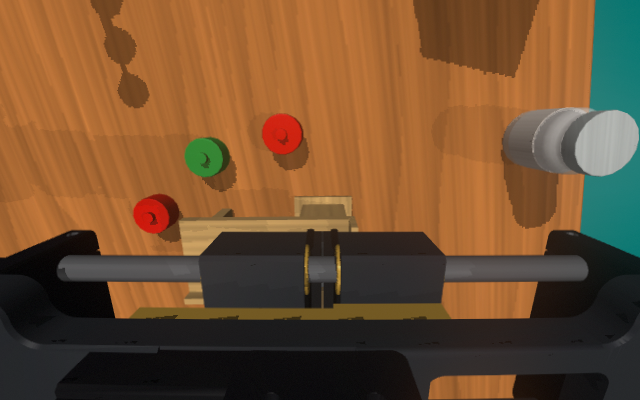

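The wrist view shows only the landing's rear edge, near (320,215), and the look-alikes, because the camera now faces uphill. The top camera confirms the weight is in line, at about (−42,−2) mm.

```bash
python3 -m pendant '[[0,0.003,0.2,0,0,0,1],[0,0.003,0.35,0,0,0,1],[0,0.003,0.405,0,0,0,1],[0,0.003,0.405,0,0,0,1]]'; python3 -m pendant '[[-0.05,0,0,0,0,0,1],[-0.1,0,0,0,0,0,1],[-0.15,0,0,0,0,0,1],[-0.2,0,0,0,0,0,1],[-0.24,0,0,0,0,0,1],[-0.27,0,0,0,0,0,1],[-0.27,0,0,0,0,0,1]]'; python3 - <<'E'
from h import *
go([-.012,-.0005,.098],S)
c,dt=capture("scene"); cv2.imwrite("pics/s2.png",cv2.resize(c[130:280,160:450,::-1],None,fx=2.7,fy=2.7))
E
```

```text
time_s: 6.7
position: [0.6277, 0.0856, 0.1671]
tcp_rot: [[0.16, 0.987, -0.004], [0.987, -0.16, 0.0], [-0.001, -0.004, -1.0]]
force: [-0.3, 0.1, -0.2]
opening: 0.007
grasp_force: 0.0
time_s: 7.4
position: [0.6204, 0.0314, 0.1687]
tcp_rot: [[0.16, 0.987, -0.0], [0.987, -0.16, -0.001], [-0.001, -0.0, -1.0]]
force: [0.1, 0.7, 0.4]
opening: 0.005
grasp_force: 0.0
t 7.4 F disp [-0.73 -0.02  0.41] open 0.005 tip now [-32.4   0.7  98.7]
row shift [-0.2058 -0.0049  0.0193] turn [ 0.0003  0.0957 -0.0019]
```

View pics/s2.png

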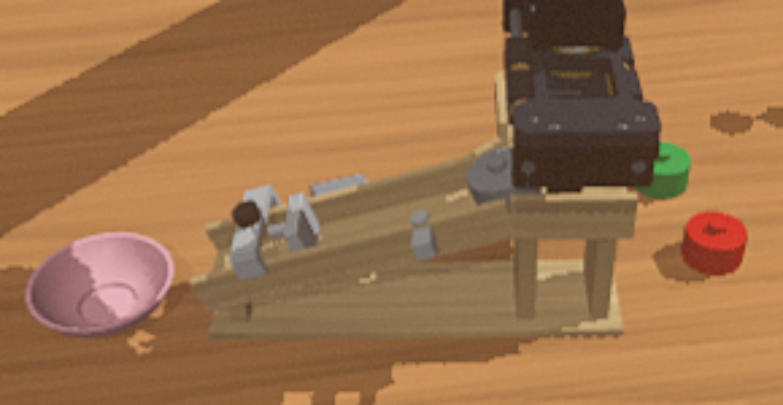

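The scene view shows the weight at the chute mouth, around (490,178). It is in line and about to tip over the lip.

```bash
python3 -m pendant '[[-0.04,-0.003,0,0,0,0,1],[-0.08,-0.005,0,0,0,0,1],[-0.11,-0.005,0,0,0,0,1],[-0.13,-0.007,0,0,0,0,1],[-0.13,-0.007,0,0,0,0,1]]'; python3 -c "
from h import *
go([-.008,-.0005,.0985],S)"
```

```text
time_s: 7.95
position: [0.6149, 0.0064, 0.1686]
tcp_rot: [[0.159, 0.987, -0.0], [0.987, -0.159, -0.0], [-0.0, -0.0, -1.0]]
force: [-0.2, -0.8, -0.2]
opening: 0.007
grasp_force: 0.0
t 7.95 F disp [ 0.85 -0.02 -0.22] open 0.007 tip now [-6.9 -0.9 98.6]
row shift [-0.0979  0.0024  0.0163] turn [ 0.0003  0.0955 -0.0019]
```

```bash
python3 -m pendant '[[-0.045,0.002,0.002,0,0.045,0,1],[-0.098,0.002,0.015,0,0.0955,-0.001,1],[-0.098,0.002,0.015,0,0.0955,-0.001,1],[-0.098,0.002,0.015,0,0.0955,-0.001,1]]'; python3 - <<'E'
from h import *
go([.0,-.0005,.0985],S)
c,dt=capture("top"); D=todisp(cloud("top",dt),p)*1000
h=(D[...,2]-92)*np.cos(.3)+D[...,0]*np.sin(.3); s=D[...,0]*np.cos(.3)-(D[...,2]-92)*np.sin(.3)
m=(abs(h-26)<3)&(abs(D[...,1])<21)&(s>0)&(s<110); print(m.sum(),np.percentile(s[m],[1,50,99]),np.percentile(D[...,1][m],[1,99]) )
m=(abs(h)<3)&(abs(D[...,1])<15)&(s>0)&(s<125);print(np.percentile(s[m],[1,99]) )
E
```

```text
time_s: 8.35
position: [0.612, -0.0131, 0.1654]
tcp_rot: [[0.151, 0.987, 0.045], [0.944, -0.158, 0.29], [0.293, -0.001, -0.956]]
force: [-0.1, -0.8, -0.5]
opening: 0.007
grasp_force: 0.0
t 8.35 F disp [ 0.83  0.04 -0.45] open 0.007 tip now [-7.8 -0.7 98.4]
row shift [-0.0378  0.0012 -0.0117] turn [ 0.0001  0.0007 -0.0014]Traceback (most recent call last):
  File "<stdin>", line 5, in <module>
    return _quantile_unchecked(
        a, q, axis, out, overwrite_input, method, keepdims, weights)
    return _ureduce(a,
                    func=_quantile_ureduce_func,
    ...<5 lines>...
                    overwrite_input=overwrite_input,
                    method=method)
    r = func(a, **kwargs)
    result = _quantile(arr,
                       quantiles=q,
    ...<2 lines>...
                       out=out,
                       weights=wgt)
    slices_having_nans = np.isnan(arr[-1, ...])
                                  ~~~^^^^^^^^^
IndexError: index -1 is out of bounds for axis 0 with size 0
```

```bash
python3 -m pendant '[[-0.04,0.002,-0.011,0,0,0,1],[-0.08,0.002,-0.011,0,0,0,1],[-0.12,0.002,-0.011,0,0,0,1],[-0.15,0.002,-0.011,0,0,0,1],[-0.18,0.002,-0.011,0,0,0,1],[-0.18,0.002,-0.011,0,0,0,1]]';  python3 -m pendant '[[-0.02,0,0,0,0,0,1],[-0.04,0,0,0,0,0,1],[-0.06,0,0,0,0,0,1],[-0.08,0,0,0,0,0,1],[-0.1,0,0,0,0,0,1],[-0.1,0,0,0,0,0,1]]'; python3 - <<'E'
from h import *
f=.070; q=lambda s,h:[s*np.cos(.3)+h*np.sin(.3),-.0005,.092-s*np.sin(.3)+h*np.cos(.3)]
go(q(.070,.006),S)
c,dt=capture("scene"); cv2.imwrite("pics/s3.png",cv2.resize(c[130:280,160:450,::-1],None,fx=2.7,fy=2.7))
E
```

```text
time_s: 9.0
position: [0.6072, -0.0482, 0.1566]
tcp_rot: [[0.149, 0.988, 0.047], [0.944, -0.156, 0.291], [0.294, 0.001, -0.956]]
force: [0.6, 0.3, -0.7]
opening: 0.006
grasp_force: 0.0
time_s: 9.6
position: [0.6043, -0.0666, 0.151]
tcp_rot: [[0.149, 0.988, 0.047], [0.944, -0.156, 0.292], [0.295, 0.0, -0.955]]
force: [0.4, 0.3, 0.8]
opening: 0.008
grasp_force: 0.0
t 9.6 F disp [-0.33  0.32  0.8 ] open 0.008 tip now [46.1 -0.1 84.1]
row shift [-0.1181 -0.0013  0.0004] turn [ 0.0004  0.0001 -0.0008]
```

View pics/s3.png

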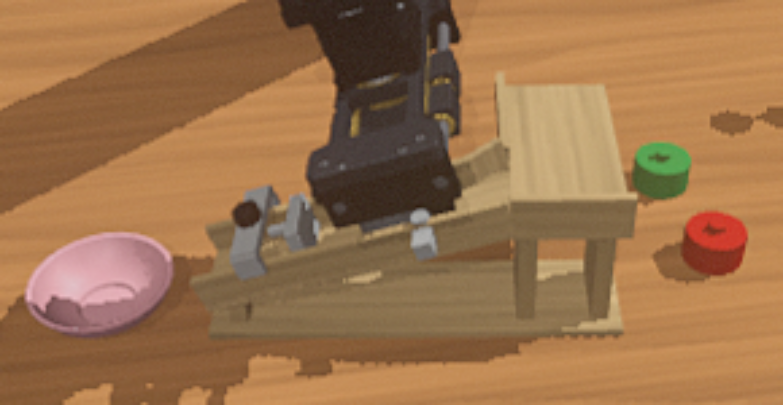

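The gripper is over the chute, and part of the weight shows at about (385,222), past the click at (422,230). I'll carry on and creep toward the shoe at (297,222).

```bash
cat >> h.py <<'E'
def feel():
    s=readout.read_state(); R=s["tcp_rot"]; t=todisp(s["position"]+.07*R[:,2],p)
    print("t",s["time_s"],"F along slope uphill %.1f lateral %.1f normal %.1f"%tuple(R.T@s["force"]),"finger s %.1f h %.1f y %.1f"%((t[0]*c-(t[2]-.092)*s_)*1000,((t[2]-.092)*c+t[0]*s_)*1000,t[1]*1000))
E
python3 -m pendant '[[-0.04,0,0,0,0,0,1],[-0.08,0,0,0,0,0,1],[-0.1,0,0,0,0,0,1],[-0.12,0,0,0,0,0,1],[-0.12,0,0,0,0,0,1]]' | grep time; python3 -c "from h import *;feel()"
python3 -m pendant '[[-0.005,0,0,0,0,0,1],[-0.01,0,0,0,0,0,1],[-0.015,0,0,0,0,0,1],[-0.015,0,0,0,0,0,1]]'| grep time; python3 -c "from h import *;feel()"
```

```text
time_s: 10.15
t 10.15 F along slope uphill -1.0 lateral 0.2 normal -0.6 finger s 70.4 h 6.1 y -0.2
time_s: 10.55
t 10.55 F along slope uphill 1.1 lateral 0.6 normal 0.7 finger s 72.6 h 6.1 y -0.3
```

```bash
python3 -m pendant '[[-0.005,0,0,0,0,0,1],[-0.01,0,0,0,0,0,1],[-0.01,0,0,0,0,0,1]]'| grep time; python3 -c "from h import *;feel()"
python3 -m pendant '[[-0.005,0,0,0,0,0,1],[-0.01,0,0,0,0,0,1],[-0.01,0,0,0,0,0,1]]'| grep time; python3 -c "from h import *;feel()"
```

```text
time_s: 10.85
t 10.85 F along slope uphill 0.3 lateral -0.7 normal -1.1 finger s 74.7 h 6.1 y -0.3
time_s: 11.15
t 11.15 F along slope uphill 0.8 lateral -0.7 normal -0.9 finger s 76.8 h 6.1 y -0.3
```

```bash
python3 -m pendant '[[-0.005,0,0,0,0,0,1],[-0.005,0,0,0,0,0,1],[-0.005,0,0,0,0,0,1]]'| grep time; python3 -c "from h import *;feel()"
python3 -m pendant '[[-0.005,0,0,0,0,0,1],[-0.005,0,0,0,0,0,1]]'| grep time; python3 -c "from h import *;feel()"
```

```text
time_s: 11.45
t 11.45 F along slope uphill -0.1 lateral 0.2 normal -0.4 finger s 77.8 h 6.1 y -0.2
time_s: 11.65
t 11.65 F along slope uphill -0.4 lateral 0.4 normal -0.0 finger s 78.7 h 6.1 y -0.2
```

```bash
python3 -m pendant '[[-0.005,0,0,0,0,0,1],[-0.005,0,0,0,0,0,1]]'| grep time; python3 -c "from h import *;feel()"
python3 -m pendant '[[-0.005,0,0,0,0,0,1],[-0.005,0,0,0,0,0,1]]'| grep time; python3 -c "from h import *;feel()"
```

```text
time_s: 11.85
t 11.85 F along slope uphill 0.1 lateral 1.0 normal 0.5 finger s 79.7 h 6.1 y -0.3
time_s: 12.05
t 12.05 F along slope uphill 2.4 lateral 0.4 normal -0.2 finger s 80.4 h 6.1 y -0.3
```

```bash
python3 -m pendant '[[-0.005,0,0,0,0,0,1],[-0.005,0,0,0,0,0,1]]'| grep time; python3 -c "from h import *;feel()"; python3 - <<'E'
from h import *
c_,dt=capture("top"); D=todisp(cloud("top",dt),p)*1000
h=(D[...,2]-92)*c+D[...,0]*s_; s=D[...,0]*c-(D[...,2]-92)*s_
for n in (0,1):
    if n: D=todisp(cloud("top",np.load("pics/top0.npy")),p)*1000; h=(D[...,2]-92)*c+D[...,0]*s_; s=D[...,0]*c-(D[...,2]-92)*s_
    m=(h>28)&(h<36)&(abs(D[...,1])<19)&(s>125)&(s<153); print(m.sum(),np.percentile(s[m],[2,50,98]) if m.any() else 0)
cv2.imwrite("pics/t4.png",cv2.resize(c_[130:260,240:440,::-1],None,fx=4,fy=4))
E
```

```text
time_s: 12.25
t 12.25 F along slope uphill 5.2 lateral 0.9 normal -0.4 finger s 80.5 h 6.1 y -0.4
0 0
100 [132.64946856 137.20057909 142.76941597]
```

View pics/t4.png

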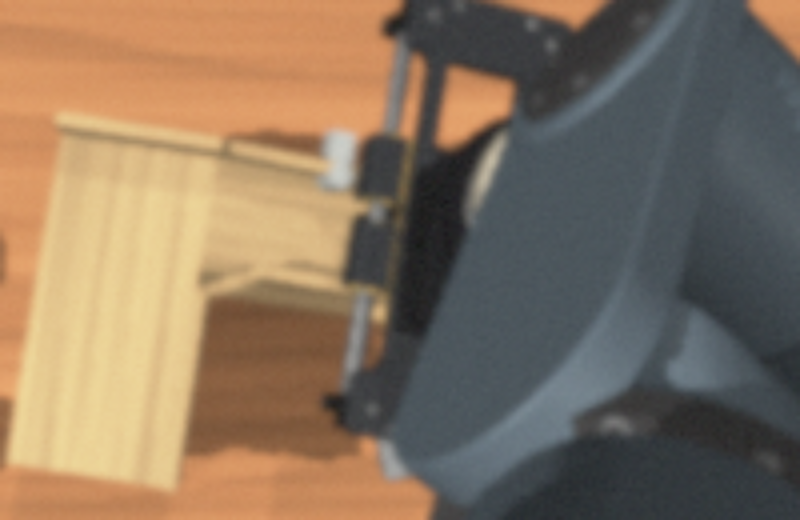

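The arm hides the shoe in the top view, so I'll rely on feel. Contact came at a finger position of about 80.4 mm, with force rising to 5 N and no motion yet.

```bash
for i in 1; do python3 -m pendant '[[-0.005,0,0,0,0,0,1],[-0.005,0,0,0,0,0,1]]'| grep time; done; python3 -c "from h import *;feel()"
python3 -m pendant '[[-0.005,0,0,0,0,0,1],[-0.005,0,0,0,0,0,1]]'| grep time; python3 -c "from h import *;feel()"
```

```text
time_s: 12.5
t 12.5 F along slope uphill 7.9 lateral 0.2 normal -2.3 finger s 81.0 h 6.1 y -0.5
time_s: 12.7
t 12.7 F along slope uphill 7.9 lateral 0.4 normal -1.2 finger s 81.7 h 6.1 y -0.6
```

```bash
python3 -m pendant '[[-0.005,0,0,0,0,0,1],[-0.005,0,0,0,0,0,1]]'| grep time; python3 -c "from h import *;feel()"
python3 -m pendant '[[-0.005,0,0,0,0,0,1],[-0.005,0,0,0,0,0,1]]'| grep time; python3 -c "from h import *;feel()"
```

```text
time_s: 12.9
t 12.9 F along slope uphill 7.8 lateral -0.7 normal -2.2 finger s 82.6 h 6.1 y -0.7
time_s: 13.1
t 13.1 F along slope uphill 8.2 lateral 0.6 normal -1.2 finger s 83.6 h 6.1 y -0.7
```

```bash
python3 -m pendant '[[-0.005,0,0,0,0,0,1],[-0.01,0,0,0,0,0,1],[-0.01,0,0,0,0,0,1]]'| grep time; python3 -c "from h import *;feel()"
python3 -m pendant '[[0.02,0,0,0,0,0,1],[0.05,0,0,0,0,0,1],[0.07,0,0,0,0,0,1],[0.07,0,-0.2,0,0,0,1],[0.07,0,-0.4,0,0,0,1],[0.07,0,-0.6,0,0,0,1],[0.2,0,-0.8,0,0,0,1],[0.4,0,-0.9,0,0,0,1]]'| grep time
python3 -m pendant '[[0.2,0,-0.1,0,0,0,1],[0.4,0,-0.2,0,0,0,1],[0.6,0,-0.2,0,0,0,1],[0.8,0,-0.2,0,0,0,1],[0.8,0,-0.2,0,0,0,1],[0.8,0,-0.2,0,0,0,1]]'
python3 - <<'E'
from h import *
c_,dt=capture("top"); cv2.imwrite("pics/t5.png",cv2.resize(c_[130:260,240:440,::-1],None,fx=4,fy=4))
for d in (np.load("pics/top0.npy"),dt):
    D=todisp(cloud("top",d),p)*1000; h=(D[...,2]-92)*c+D[...,0]*s_; s=D[...,0]*c-(D[...,2]-92)*s_
    m=(h>29)&(h<36)&(abs(D[...,1])<19)&(s>125)&(s<158); print("shoe",m.sum(),np.percentile(s[m],[2,50,98]) if m.any() else 0)
m=(abs(h-26)<2.5)&(abs(D[...,1])<24)&(s>70)&(s<133); print("weight",m.sum(),np.percentile(s[m],[1,99]),np.percentile(D[...,1][m],[1,99]))
E
```

```text
time_s: 13.4
t 13.4 F along slope uphill 7.9 lateral 0.1 normal -0.7 finger s 85.6 h 6.1 y -0.7
time_s: 14.2
time_s: 14.8
position: [0.6232, 0.0574, 0.4199]
tcp_rot: [[0.147, 0.988, 0.046], [0.944, -0.154, 0.29], [0.294, 0.001, -0.956]]
force: [0.2, -0.3, 0.2]
opening: 0.003
grasp_force: 0.0
shoe 107 [132.65594206 137.62947579 157.83244364]
shoe 0 0Traceback (most recent call last):
  File "<stdin>", line 6, in <module>
    return _quantile_unchecked(
        a, q, axis, out, overwrite_input, method, keepdims, weights)
    return _ureduce(a,
                    func=_quantile_ureduce_func,
    ...<5 lines>...
                    overwrite_input=overwrite_input,
                    method=method)
    r = func(a, **kwargs)
    result = _quantile(arr,
                       quantiles=q,
    ...<2 lines>...
                       out=out,
                       weights=wgt)
    slices_having_nans = np.isnan(arr[-1, ...])
                                  ~~~^^^^^^^^^
IndexError: index -1 is out of bounds for axis 0 with size 0
```

View pics/t5.png

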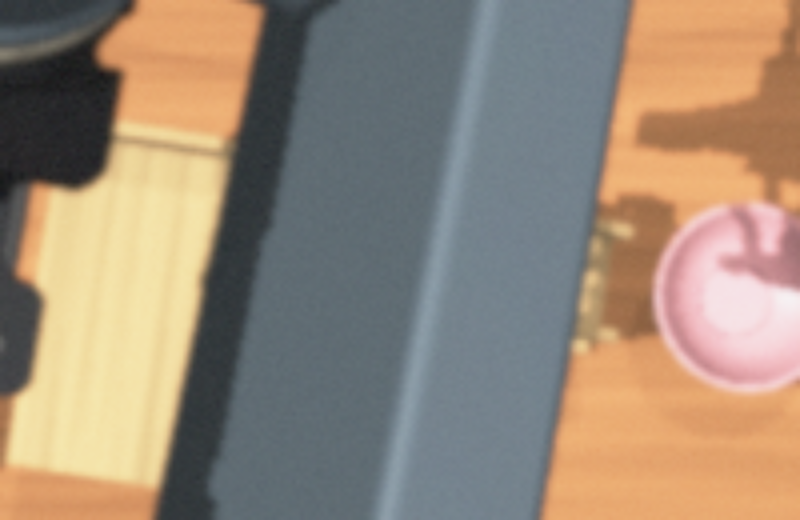

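The arm covers the chute in this view, so I'll move it further aside and look with both cameras.

```bash
python3 -m pendant '[[0.2,0,0,0,0,0,1],[0.4,0,0,0,0,0,1],[0.6,0,0.1,0,0,0,1],[0.8,0,0.2,0,0,0,1],[0.9,0,0.2,0,0,0,1],[0.9,0,0.2,0,0,0,1],[0.9,0,0.2,0,0,0,1]]' | head -2
python3 - <<'E'
from h import *
c_,dt=capture("top"); e,_=capture("scene")
cv2.imwrite("pics/t6.png",np.vstack([cv2.resize(c_[150:230,270:430,::-1],(640,320)),cv2.resize(e[150:250,210:410,::-1],(640,280))[:270]]))
for d in (np.load("pics/top0.npy"),dt):
    D=todisp(cloud("top",d),p)*1000; h=(D[...,2]-92)*c+D[...,0]*s_; s=D[...,0]*c-(D[...,2]-92)*s_
    m=(h>29)&(h<36)&(abs(D[...,1])<19)&(s>125)&(s<153); print("shoe",m.sum(),np.percentile(s[m],[2,50,98]) if m.any() else 0)
m=(abs(h-26)<2.5)&(abs(D[...,1])<24)&(s>70)&(s<133)
if m.any(): print("weight",m.sum(),np.percentile(s[m],[1,99]),np.percentile(D[...,1][m],[1,99]))
E
```

```text
time_s: 15.55
position: [0.6523, 0.2367, 0.4339]
shoe 98 [132.64920579 137.32873735 142.77338544]
shoe 95 [137.6464651  142.62188988 147.7079098 ]
weight 294 [ 95.66479087 132.67138841] [-19.99619771  20.27063224]
```

View pics/t6.png

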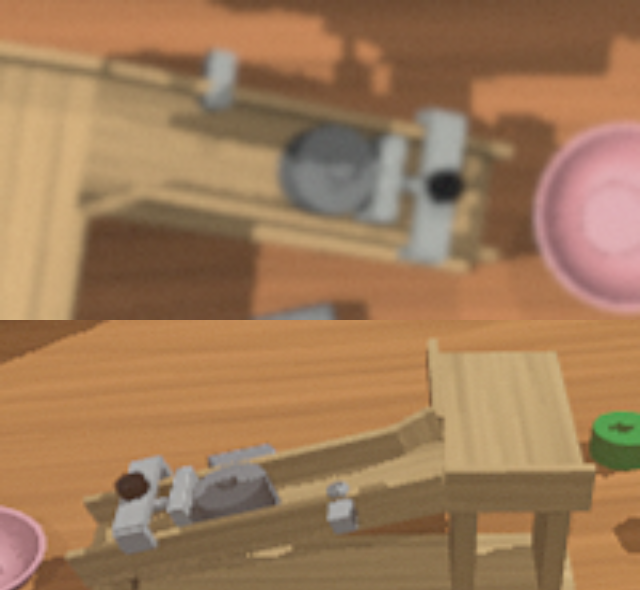

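The weight lies flat against the shoe at (335,170) in the upper picture. The shoe has moved about 5 mm, the weight is centred, and the gripper is clear.

```bash
python3 -c "
from rig import bot
print(bot.hand_in())"
```

```text
the job is handed in; nothing more can be done
None
```

The job is handed in: the round grey weight lies flat against the steel stop past the click, the shoe has been pushed about 5 mm (by the top camera), the gripper is clear, and the run took about 16 s; no verdict came back.

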